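Open a latched ultrasonic cleaner

ROBOT

A 7-joint arm with a two-finger parallel gripper is mounted at the origin on a cart in front of the work surface, level with it; the furniture and walls round the work are solid. World frame = base frame: x ahead of the robot, y to its left, z up, the work surface at z = 0. Lengths are in mm, angles in rad, forces in N, time in s.
With the tool pointing down it reaches from about 400 to 875 mm from the base axis. Payload 4.4 kg.
Tool frame: the origin (TCP) lies at the very end of the fingers, on their centre line; the grasp point (between the pads) lies 19 mm behind it (ctrl.grasp_offset is the distance from the TCP to the grasp point, in mm); z points along the fingers, y is the line along which they close (so a half turn about z gives the same grasp; the last joint's range is limited). The gripper opens to 85 mm and grips with 20 to 120 N. Pads are 22 mm wide; open, the fingers measure 114 mm over their backs; the gripper's body (76 mm by 85 mm) begins 54 mm behind the grasp point. The pads swing forward as they close: fully open they stand 13 mm farther back than shut.
Start: joints at [1.262, 0.628, 0.038, 1.517, -0.027, 0.996, -0.02], TCP at [156.301, -630.942, 231.313] pointing down, gripper open.
Joint ranges: [-3.06, 3.06], [-0.37, 2.12], [-1.25, 1.32], [0.18, 2.47], [-1.1, 4.24], [0.23, 1.98], [-2.94, 2.94]. Speed limits (rad/s): [2.57, 2.57, 3.14, 3.14, 3.14, 3.14, 3.14].

INTERFACE

Orientations are given as [roll, pitch, yaw] about the fixed x, y, z axes, in that order (R = Rz(yaw) Ry(pitch) Rx(roll)).
In Python, from cell import status, cams, ctrl gives the robot as it stands.
- The arm moves only by the tool move_arm, never from a script. Its argument "plan" is a list of rows, each a list of 3 entries, a list of its own where there are three numbers: the shift along the world's x, y, z in mm, then the turn, a rotation vector about the world's x, y, z in degrees, then the opening, from 0 (shut) to 1 (fully open). In form: [[[x, y, z], [wx, wy, wz], gripper], ...]. A call has 1 to 10 rows; each row shifts and turns the commanded pose from where the row before left it; what a row does not reach is not made up. A row lasts 1/8 s, in which the tool goes at most 62.5 mm and 10.7 degrees, less where a joint would pass 70% of its speed; a pose out of reach is approached as far as the arm can. A call with a gripper value outside its range is refused whole. The fingers move at their own pace and stop on an object; the grip force is fixed at half the most. Time passes only in rows, so rows that do not move let the fingers close. It gives the time, the measured TCP pose, the force, the opening and the grip force at its end, in the units of the state.
- status.read_state(): the state, without advancing time (a new reading comes with each control period).
- cams.get_image(name): name is "side" or "top" or "wrist"; returns the picture (384x512x3 uint8, blue, green, red); there is no depth.
- cams.camera_params(name): a dict with "K" (3x3 intrinsics, pixels), "pose" (4x4, takes a point from camera to world coordinates); the wrist camera has in their place "tool_from_camera" (4x4, takes a point from camera to tool coordinates, whose origin is the TCP and whose axes are the flange's). Camera axes: x right, y down, z forward; pixel columns grow to the right and rows downward; lengths in mm; the calibration is good to about 2 mm. The wrist camera is an equidistant fisheye: a pixel r from the principal point sees the ray r / f radians off the axis. A picture is of the moment at which its call begins: read the wrist's pose just before it. camera_params takes no time and is no camera call.
- ctrl.finish_job(): hands the job in; it is judged then, once.
The state is a dict: "clock": time; "qpos": joint angles; "qd": joint speeds; "tau": joint torques, N m; "eef_pos": TCP position; "tool_rot": TCP orientation; "force": force on the tool from outside, world axes, zero at the start; "torque": the same for the moment, N m; "width": finger opening in mm; "gripper_force": force on a finger pad.
Only numpy, scipy, OpenCV 4.12 (cv2) and the standard library are available. Lean on these libraries where they do the work, as an engineer would, in place of code of your own. Each camera call takes 0.05 s, during which the arm holds its last target. There are 200 camera calls.

TASK

Open the ultrasonic cleaner's lid by its blue pull. The two-position bolt beside the pull may or may not have it caught and nothing shows which, so, before touching the bolt, tug the lid up to feel whether it is caught; if it is, slide the bolt to its other end, and then swing the lid up to about 55 degrees. Finish still holding the lid there (it falls shut if let go), and leave the other things on the worktop where they are.

Things in the scene. Friction and masses are not known exactly. Their poses are not given: they have to be found in the camera images.
- bath: White ultrasonic cleaner with a light blue lid, 150 x 204 x 119 mm, fixed to the worktop. Origin: centre of its underside; x runs from its front (the side with pull, catch and round key, towards the robot) to its back, y to its left, z up.
- lid_angle (a joint): Lid angle in rad: 0 shut, grows as the front edge swings up, stop at 1.66. The hinge runs along the cleaner's y at the back. Free, the lid needs about 1.5 to 2 N of upward pull at the blue head. Caught, it has about 5 mm of play at the catch (reads about 0.035 to 0.05) and then stops hard.
- lid_pull (a point): Centre of the blue head of the lid's pull, a rounded block 18 (cleaner's x) x 30 (y) x 18 mm (z), 110 mm above the worktop when shut, on a steel stem 18 wide, 10 thick and 42 mm long that sticks out forward from the lid's front edge. Moves with the lid. Pinch the head from above by its two end faces, 30 mm apart along y; it may turn between the fingers as the lid swings.
- lid_hinge (a point): Point on the lid's hinge line, directly behind the pull (same y in the cleaner's frame), 104 mm above the worktop; the head's centre is 176 mm in front of it and 6 mm higher when shut, and circles about it. Does not move.
- bolt_knob (a point): The bolt's knob: upright black block with an orange top band, 14 x 14 x 34 mm, on top of the catch housing to the left of the pull. The point lies on its axis, 14 mm under its top, 120 mm above the worktop, and moves with the bolt. The lid's top is 119 mm above the worktop, its front edge 15 mm behind the knob. The knob can be pinched from above along y, or pushed along y.
- bath_lid: The light blue lid, 126 x 184 x 18 mm, with its pull. Its frame coincides with the cleaner's while the lid is shut (origin at the centre of the cleaner's underside) and turns with the lid.
- catch (a point): Centre of the top face of the aluminium catch housing, 26 x 92 x 34 mm, fixed to the cleaner's front, top 100 mm above the worktop, 84 mm in front of the cleaner's middle and 48 mm to the left. A 5 mm thick steel bracket on the lid lies over the housing, from 7 to 47 mm to the right of the knob's axis as found, top 106 mm above the worktop: keep fingertips above 108 mm there.
- bolt (a joint): Bolt travel in m along the cleaner's +y (left): 0 = right end, as found; 0.016 = left end. Slides against about 3 N, stays where it is left. If the lid is caught as found, it is free with the bolt at its left end; if it is free as found, sliding the bolt may catch it. A hidden keeper decides this. Slide it with the lid let down shut.
- cassette: Perforated steel instrument cassette, 106 x 182 x 30 mm; bystander. Origin under its centre.
- bench_timer: Small grey timer, 60 x 64 x 20 mm; bystander. Origin under its centre.
- dropper_bottle: Brown dropper bottle, 31 mm wide, 102 mm tall; bystander. Origin under its centre.
- strip_box: White and purple carton, 34 x 62 x 88 mm; bystander. Origin under its centre.
- glass_beaker: Clear beaker, 72 mm wide, 90 mm tall; bystander. Origin under its centre.
- tweezers: Steel tweezers, 153 mm long, lying flat; bystander. Origin under the centre.

How it is judged (in metres and radians):
On the way, in this order (a step that is already met when the one before it is completed fails the run):
1. the lid is tugged up off its seat, through its play or further, with the bolt still as found (value of joint lid_angle above 0.02 rad and value of joint bolt below 0.004 m and contact force between the fingers and bath_lid above 0.3 N), for 0.1 s.
2. the lid is clear of the catch and swinging up in the fingers (value of joint lid_angle above 0.4 rad and contact force between the fingers and bath_lid above 0.3 N), for 0.1 s.
At the end, for the whole second after the job is handed in: The lid is held still by the fingers, open 0.75 to 1.15 rad (43 to 66 degrees) (value of joint lid_angle between 0.75 and 1.15 rad and velocity of joint lid_angle between -0.05 and 0.05 rad/s and contact force between the fingers and bath_lid above 0.3 N); the arm keeps its last pose, push and grip.
It fails at once if one of the bystanders is moved by more than 30 mm (distance of any of cassette, bench_timer, dropper_bottle, strip_box, glass_beaker, tweezers from where it was at the start of the episode above 0.03 m).
It also fails if it takes over 51 s, if anything falls off the work surface, if the arm or the gripper's body presses on something with over 40 N, if the wrist force passes 120 N, or if a joint passes its speed limit or range.

## Working session

There is one attempt and no reset: what is moved stays moved. The work goes in short steps, Python scripts to look and compute and a tool call to move; the robot and the scene stay as the last step left them, time stands still between calls to the robot, and variables do not carry over. Pictures are saved under pics/ and viewed, at most 10 in all, crops included, and the job is handed in when it is done.

Besides the shell and the picture viewer there is one more tool, called after "Call:" in YAML: its name, and indented under it one key for each argument. move_arm: Moves the arm, as the interface text tells. Its arguments: {"type":"object","properties":{"plan":{"type":"array","items":{"type":"array"}}},"required":["plan"]}

```bash
mkdir -p pics; ls; python3 - <<'E'
from cell import status,cams,ctrl
import cv2,numpy as np
np.set_printoptions(precision=4,suppress=True)
for n in("side","top"):
    cv2.imwrite(f"pics/{n}0.png",cams.get_image(n)); p=cams.camera_params(n); print(n,p["K"],p["pose"])
s=status.read_state();print(s);print(cams.camera_params("wrist"))
E
```

```text
pics
side [[424.6095   0.     251.2015]
 [  0.     424.6095 196.4609]
 [  0.       0.       1.    ]] [[   0.3405   -0.6193    0.7075 -216.6954]
 [  -0.9402   -0.222     0.2583 -332.1546]
 [  -0.0029   -0.7531   -0.6579  854.4439]
 [   0.        0.        0.        1.    ]]
top [[434.8734   0.     259.3073]
 [  0.     434.8734 186.3144]
 [  0.       0.       1.    ]] [[   0.0134   -0.9973    0.0716  522.5469]
 [  -0.9999   -0.0137   -0.0036  -27.3256]
 [   0.0045   -0.0716   -0.9974 1228.6868]
 [   0.        0.        0.        1.    ]]
{'clock': 0.1, 'qpos': array([ 1.2622,  0.6293,  0.0385,  1.5182, -0.027 ,  0.9963, -0.02  ]), 'qd': array([-0.0009, -0.002 ,  0.0008, -0.002 , -0.0017, -0.001 ,  0.0009]), 'tau': array([  0.0027, -56.4531,   1.2308, -19.3971,   0.0114,   0.0055,
        -0.    ]), 'eef_pos': array([ 156.1544, -630.4072,  230.4855]), 'tool_rot': array([-3.1399,  0.    ,  0.2428]), 'force': array([0.6018, 0.277 , 0.7147]), 'torque': array([ 0.0009, -0.0155, -0.037 ]), 'gripper_force': 0.0, 'width': 85.53194845250333}
{'K': array([[297.3186,   0.    , 259.2178],
       [  0.    , 297.3186, 194.3921],
       [  0.    ,   0.    ,   1.    ]]), 'tool_from_camera': array([[   0.0011,   -0.9495,   -0.3138,   81.6399],
       [   1.    ,    0.0008,    0.0012,   -0.5245],
       [  -0.0009,   -0.3138,    0.9495, -141.6934],
       [   0.    ,    0.    ,    0.    ,    1.    ]])}
```

View pics/side0.png

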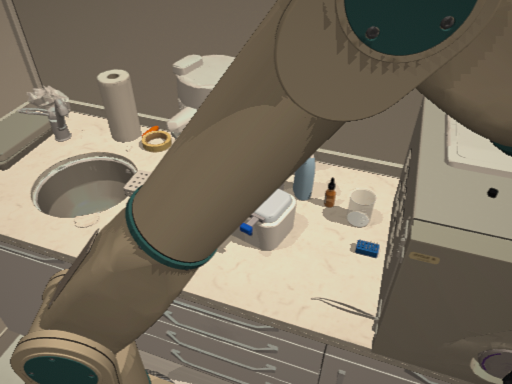

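View pics/top0.png

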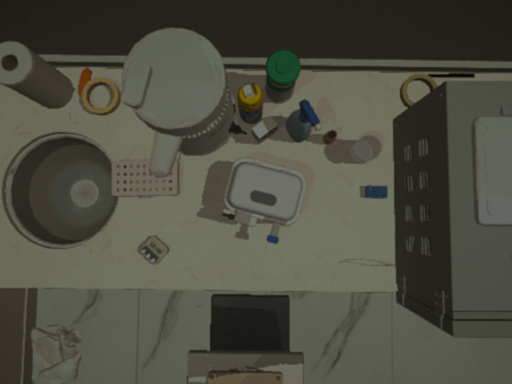

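The top view shows the cleaner at about (265,190), its blue pull at (273,239) and the catch and knob near (230,213). It is slightly yawed. In the side view the blue pull is at (246,229). Next I'll measure these points and look at an enlarged crop.

```bash
cat > h.py <<'E'
import numpy as np,cv2
from cell import status,cams,ctrl
from scipy.spatial.transform import Rotation as R
np.set_printoptions(precision=1,suppress=True)
def plane(n,uv,z):
    p=cams.camera_params(n);d=p["pose"][:3,:3]@np.linalg.inv(p["K"])@[uv[0],uv[1],1];o=p["pose"][:3,3]
    return o+d*(z-o[2])/d[2]
def blobs(im,lo,hi,box,amin=8):
    x0,y0,x1,y1=box
    m=cv2.inRange(cv2.cvtColor(im[y0:y1,x0:x1],cv2.COLOR_BGR2HSV),lo,hi)
    n,_,st,c=cv2.connectedComponentsWithStats(m)
    return [(st[i,4],c[i]+[x0,y0],st[i,:4]) for i in range(1,n) if st[i,4]>=amin]
E
python3 - <<'E'
from h import *
t=cv2.imread("pics/top0.png");s=cv2.imread("pics/side0.png")
for n,im,b in(("top",t,(200,150,330,260)),("side",s,(215,200,300,260))):
    for a,c,st in blobs(im,(105,140,60),(125,255,255),b): print(n,"blue",a,c,st,plane(n,c,110 if n=="side" else 115))
    for a,c,st in blobs(im,(5,120,80),(22,255,255),b,3): print(n,"orange",a,c,st,plane(n,c,134))
g=cv2.cvtColor(t,cv2.COLOR_BGR2GRAY)
m=(g>125).astype(np.uint8)[150:230,215:315]
cs,_=cv2.findContours(m,0,2);c=max(cs,key=cv2.contourArea);print("bright",cv2.contourArea(c),cv2.minAreaRect(c))
cr=cv2.convertScaleAbs(t[145:255,205:325],alpha=1.6)
cv2.imwrite("pics/crop.png",cv2.resize(cr,None,fx=5,fy=5,interpolation=cv2.INTER_CUBIC))
E
```

```text
top blue 45 [272.4 238.8] [68 86 10  7] [468.9 -66.3 115. ]
side blue 97 [245.7 228.2] [25 23 12 12] [467.8 -67.7 110. ]Traceback (most recent call last):
  File "<stdin>", line 8, in <module>
ValueError: max() iterable argument is empty
```

```bash
python3 - <<'E'
from h import *
t=cv2.imread("pics/top0.png")
cr=cv2.convertScaleAbs(t[145:255,205:325],alpha=1.8)
cv2.imwrite("pics/crop.png",cv2.resize(cr,None,fx=5,fy=5,interpolation=cv2.INTER_CUBIC))
E
```

```text
(no output)
```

View pics/crop.png

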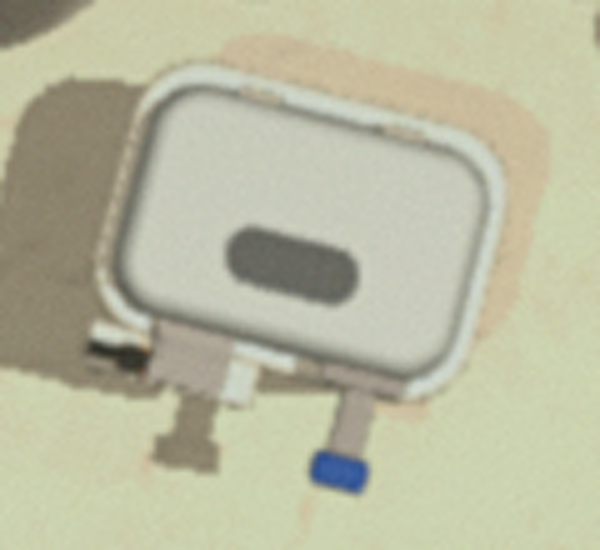

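The crop shows the hinge marks at (262,97) and (405,132), so the cleaner's yaw is about -13°. The blue head is at (340,472) and the black knob at (120,352), to the left of the bracket. Next I'll check where the big appliance on the right stands before moving past it.

```bash
python3 - <<'E'
from h import *
for uv,z in(((377,322),0),((385,235),0),((340,315),0),((358,210),40)): print("side",uv,plane("side",uv,z))
for uv in((395,290),(395,120),(405,330)): print("top",uv,plane("top",uv,0),plane("top",uv,350))
kn=np.array([205+120/5,145+352/5]);print("knob",plane("top",kn,134))
h=[plane("top",(205+u/5,145+v/5),115) for u,v in((262,97),(405,132))]
d=h[0]-h[1];print("yaw",np.degrees(np.arctan2(-d[0],d[1])),h)
E
```

```text
side (377, 322) [ 389.4 -415.5    0. ]
side (385, 235) [ 674.7 -400.5   -0. ]
side (340, 315) [ 379.1 -332.5    0. ]
side (358, 210) [ 706.  -314.6   40. ]
top (395, 290) [ 326.1 -414.     0. ] [ 382.  -303.8  350. ]
top (395, 120) [ 806.8 -418.3    0. ] [ 725.8 -306.9  350. ]
top (405, 330) [ 217.1 -440.8    0. ] [ 304.1 -323.   350. ]
knob [526.9  43.9 134. ]
yaw -13.037666778724494 [array([659. , -25.6, 115. ]), array([641.9, -99.5, 115. ])]
```

Call:
move_arm:
  plan:
    - [[-7,42,0],[0,0,0],1]
    - [[-7,42,0],[0,0,0],1]
    - [[-7,42,0],[0,0,0],1]
    - [[-7,42,0],[0,0,0],1]
    - [[-7,42,0],[0,0,0],1]
    - [[32,23,0],[0,0,0],1]
    - [[32,23,0],[0,0,0],1]
    - [[32,23,0],[0,0,0],1]
    - [[32,23,0],[0,0,0],1]

```text
clock: 1.23
eef_pos: [250.1, -328.0, 231.2]
tool_rot: [-3.142, 0.0, 0.243]
force: [-1.2, -0.5, 0.4]
width: 85.5
gripper_force: 0.0
```

Call:
move_arm:
  plan:
    - [[28,28,0],[0,0,0],1]
    - [[28,28,0],[0,0,0],1]
    - [[28,28,0],[0,0,-4],1]
    - [[28,28,0],[0,0,-5],1]
    - [[26,37,0],[0,0,-6],1]
    - [[26,37,0],[0,0,-6],1]
    - [[26,37,0],[0,0,-6],1]
    - [[26,37,0],[0,0,0],0.8]
    - [[0,0,0],[0,0,0],0.7]

```text
clock: 2.35
eef_pos: [467.1, -65.2, 231.0]
tool_rot: [-3.14, -0.001, -0.222]
force: [-0.5, 0.1, -1.2]
width: 59.7
gripper_force: 0.0
```

```bash
cat >> h.py <<'E'
def wrist(name):
    s=status.read_state();im=cams.get_image("wrist");cv2.imwrite(f"pics/{name}.png",im);return s,im
def wplane(s,uv,z):
    p=cams.camera_params("wrist");K=p["K"];T=p["tool_from_camera"]
    v=(np.array(uv)-K[:2,2])/K[0,0];r=np.hypot(*v);d=np.r_[np.sin(r)*v/r,np.cos(r)]
    W=R.from_euler("xyz",s["tool_rot"]).as_matrix();o=s["eef_pos"]+W@T[:3,3];d=W@T[:3,:3]@d
    return o+d*(z-o[2])/d[2]
E
python3 - <<'E'
from h import *
s,im=wrist("w1");print(s["eef_pos"],s["tool_rot"],s["width"])
for a,c,st in blobs(im,(105,140,60),(125,255,255),(0,0,512,384),40): print(a,c,st,wplane(s,c,117))
for a,c,st in blobs(im,(5,150,80),(20,255,255),(0,0,512,384),15): print("or",a,c,st,wplane(s,c,132))
E
```

```text
[467.1 -65.2 231. ] [-3.1 -0.  -0.2] 59.69599154522742
40 [447.8  26.1] [441  22  17   9] [ 592.1 -279.8  117. ]
65 [451.1  34.5] [443  30  19  13] [ 583.3 -281.8  117. ]
539 [260.8 186.5] [246 176  31  20] [471.2 -66.8 117. ]
or 15 [127.1 150.6] [124 150   9   3] [533.8  39.2 132. ]
or 36 [137.7 156.2] [134 150   6  16] [526.3  30.7 132. ]
```

View pics/w1.png

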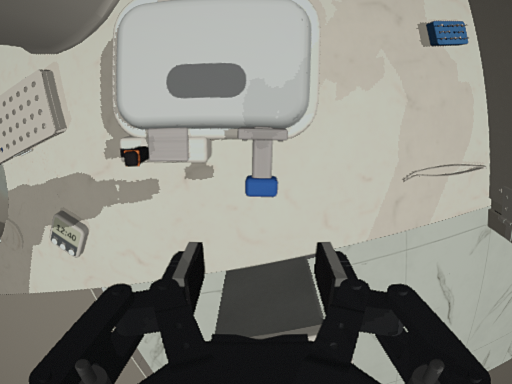

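The wrist view shows the blue head at (261,187) with its sides square to the fingers. The knob, with its orange rim, is at (133,155). Now I'll descend over the head and pinch it.

Call:
move_arm:
  plan:
    - [[3,-2,-40],[0,0,0],0.7]
    - [[0,0,-40],[0,0,0],0.7]
    - [[0,0,-40],[0,0,0],0.7]
    - [[0,0,-17],[0,0,0],0.7]
    - [[0,0,0],[0,0,0],0.7]
    - [[0,0,0],[0,0,0],0]
    - [[0,0,0],[0,0,0],0]
    - [[0,0,0],[0,0,0],0]
    - [[0,0,0],[0,0,0],0]
    - [[0,0,0],[0,0,0],0]

```text
clock: 3.65
eef_pos: [469.7, -67.3, 96.1]
tool_rot: [-3.137, -0.002, -0.227]
force: [-0.7, 9.2, 7.8]
width: 28.8
gripper_force: 58.9
```

Call:
move_arm:
  plan:
    - [[0,0,2],[0,0,0],0]
    - [[0,0,2],[0,0,0],0]
    - [[0,0,2],[0,0,0],0]
    - [[0,0,2],[0,0,0],0]
    - [[0,0,0],[0,0,0],0]

```text
clock: 4.28
eef_pos: [470.2, -67.4, 103.3]
tool_rot: [-3.137, -0.003, -0.226]
force: [3.8, 9.8, -5.3]
width: 28.8
gripper_force: 59.5
```

Call:
move_arm:
  plan:
    - [[0,0,2],[0,0,0],0]
    - [[0,0,2],[0,0,0],0]
    - [[0,0,2],[0,0,0],0]
    - [[0,0,0],[0,0,0],0]

```text
clock: 4.78
eef_pos: [471.0, -67.6, 109.5]
tool_rot: [-3.137, -0.004, -0.227]
force: [4.5, 9.1, -4.9]
width: 28.6
gripper_force: 59.6
```

The lid has risen 13 mm, past its 9 mm of play, and the force hasn't changed, so it looks free. I'll follow the arc a bit further to confirm.

Call:
move_arm:
  plan:
    - [[0,0,4],[0,0,0],0]
    - [[0.5,0,4],[0,0,0],0]
    - [[1,0,4],[0,0,0],0]
    - [[0,0,0],[0,0,0],0]

```text
clock: 5.28
eef_pos: [473.0, -68.1, 121.7]
tool_rot: [-3.137, -0.006, -0.227]
force: [5.6, 7.2, -5.6]
width: 28.9
gripper_force: 59.7
```

```bash
python3 - <<'E'
from h import *
s,im=wrist("w2")
h=np.array([470+176*.974,-67-176*.2275])
ux=np.array([.974,-.2275])
g=s["eef_pos"]+[0,0,19];print(g,s["force"])
for a in np.radians([1.95,7,12,17,22,27,32,37,42,47,52,57]):
    print(np.degrees(a)-1.95,np.r_[h-ux*176.1*np.cos(a),104+176.1*np.sin(a)]-[0,0,19])
E
```

```text
[473.  -68.1 140.7] [ 5.6  7.2 -5.6]
0.0 [470. -67.  91.]
5.05 [471.2 -67.3 106.5]
10.050000000000002 [473.7 -67.9 121.6]
15.05 [477.4 -68.7 136.5]
20.05 [482.4 -69.9 151. ]
25.05 [488.6 -71.3 164.9]
30.05 [496.  -73.1 178.3]
35.05 [504.4 -75.  191. ]
40.05 [514.  -77.3 202.8]
45.05 [524.4 -79.7 213.8]
50.05 [535.8 -82.4 223.8]
55.050000000000004 [548.  -85.2 232.7]
```

View pics/w2.png

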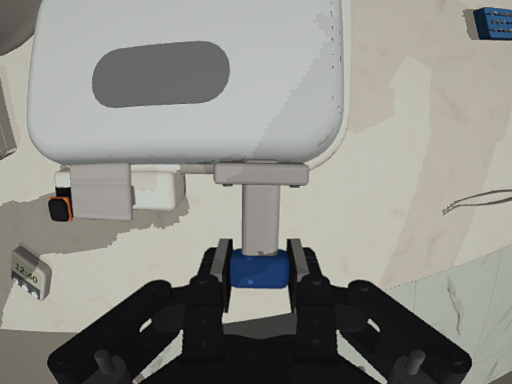

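The wrist view shows the head held between the pads at (260,268), and the lid bracket raised clear of the housing at (100,190). The lid is free as found, so the bolt stays untouched and I'll keep swinging the lid along its arc.

Call:
move_arm:
  plan:
    - [[1.7,-0.4,7.5],[0,0,0],0]
    - [[1.7,-0.4,7.5],[0,0,0],0]
    - [[2.3,-0.5,7.3],[0,0,0],0]
    - [[2.3,-0.5,7.3],[0,0,0],0]
    - [[2.9,-0.7,7.1],[0,0,0],0]
    - [[2.9,-0.7,7.1],[0,0,0],0]
    - [[3.5,-0.8,6.8],[0,0,0],0]
    - [[3.5,-0.8,6.8],[0,0,0],0]

```text
clock: 6.32
eef_pos: [494.3, -73.4, 179.0]
tool_rot: [-3.137, -0.007, -0.228]
force: [8.9, 5.5, -9.6]
width: 28.6
gripper_force: 59.9
```

Call:
move_arm:
  plan:
    - [[4.1,-0.9,6.4],[0,0,0],0]
    - [[4.1,-0.9,6.4],[0,0,0],0]
    - [[4.6,-1.1,6.0],[0,0,0],0]
    - [[4.6,-1.1,6.0],[0,0,0],0]
    - [[5.1,-1.2,5.6],[0,0,0],0]
    - [[5.1,-1.2,5.6],[0,0,0],0]
    - [[5.5,-1.3,5.1],[0,0,0],0]
    - [[5.5,-1.3,5.1],[0,0,0],0]
    - [[0,0,0],[0,0,0],0]

```text
clock: 7.45
eef_pos: [530.6, -82.5, 224.2]
tool_rot: [-3.138, -0.002, -0.227]
force: [6.9, 4.5, -10.4]
width: 28.5
gripper_force: 60.2
```

Call:
move_arm:
  plan:
    - [[6,-1.4,4.7],[0,0,0],0]
    - [[6,-1.4,4.7],[0,0,0],0]
    - [[0,0,0],[0,0,0],0]
    - [[0,0,0],[0,0,0],0]
    - [[0,0,0],[0,0,0],0]
    - [[0,0,0],[0,0,0],0]

```text
clock: 8.2
eef_pos: [541.6, -85.3, 233.0]
tool_rot: [-3.139, -0.0, -0.227]
force: [6.0, 3.8, -10.5]
width: 28.5
gripper_force: 60.4
```

```bash
python3 - <<'E'
from h import *
s,im=wrist("w3");g=s["eef_pos"]+[0,0,19];print(g,s["force"],s["width"],np.abs(s["qd"]).max())
h=np.array([641.4,-107.]);d=np.hypot(*(g[:2]-h))
for o in(0,5):print(np.arctan2(g[2]-o-104,d)-.034,np.hypot(g[2]-o-104,d))
E
```

```text
[541.6 -85.3 252. ] [  6.    3.8 -10.5] 28.508297698197897 0.0013910404588233327
0.9327277364918993 179.84403068181706
0.9165680044458445 175.7518203722226
```

View pics/w3.png

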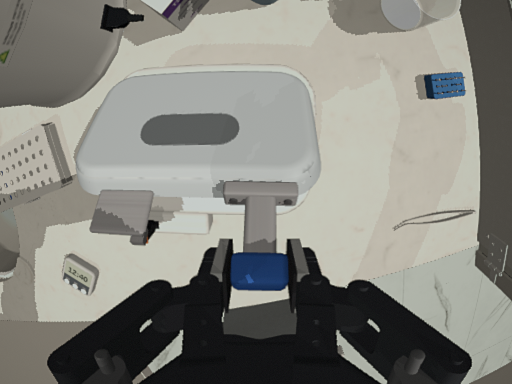

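The lid stands open at about 0.92 rad with the head still pinched at (260,270). The arm is at rest and the bystanders are where they were, so I'll hand in.

```bash
python3 -c "
from cell import ctrl;print(ctrl.finish_job())"
```

```text
the job is handed in; nothing more can be done
None
```

The tug showed the lid was free, so I left the bolt alone, swung the lid to an estimated 0.92 rad (53°) and handed the job in with the gripper still holding it; no bystander looked moved, and the verdict was not shown.

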